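# Hold the upper cast over the lower one on the articulator for the bite wafer

## Robot

A 7-joint arm with a two-finger parallel gripper is mounted at the origin on the work surface. World frame = base frame: x ahead of the robot, y to its left, z up, the work surface at z = 0. Lengths are in mm, angles in rad, forces in N, time in s.
With the tool pointing down it reaches from about 425 to 875 mm from the base axis. Payload 8.4 kg.
Tool frame: the origin (TCP) lies at the very end of the fingers, on their centre line; the grasp point (between the pads) lies 19 mm behind it; z points along the fingers, y is the line along which they close (so a half turn about z gives the same grasp; the last joint's range is limited). The gripper opens to 85 mm and grips with 20 to 120 N. Pads are 22 mm wide; open, the fingers measure 114 mm over their backs; the gripper's body (76 mm by 85 mm) begins 54 mm behind the grasp point. The pads swing forward as they close: fully open they stand 13 mm farther back than shut.
Start: joints at [-1.44, 0.333, 0.04, 1.465, -0.013, 1.343, -0.059], TCP at [148.062, 632.882, 197.408] pointing down, gripper open.
Joint ranges: [-2.58, 2.58], [-0.38, 2.09], [-1.3, 1.39], [0.25, 2.4], [-1.5, 4.64], [0.08, 2.09], [-2.65, 2.65]. Speed limits (rad/s): [2.22, 2.22, 2.79, 2.79, 3.14, 3.14, 3.14].

## Interface

Orientations are given as a unit quaternion [w, x, y, z].
In Python, from workcell import bot gives the robot as it stands.
- The arm moves only by the tool servo_tool, never from a script. Its argument "rows" is a list of rows, each a list of 3 entries, a list of its own where there are three numbers: the opening, from -1 (shut) to 1 (fully open), then the shift along the tool's x, y, z normalised to -1 to 1, where 1 is 0.25 m, then the turn, a rotation vector about the tool's x, y, z normalised to -1 to 1, where 1 is 90 degrees. In form: [[hand, [x, y, z], [wx, wy, wz]], ...]. A call has exactly 10 rows; each row is the pose to reach, as a shift and turn from the pose commanded when the call began, along the tool's axes at that moment; what a row does not reach only later rows make up. A row lasts 1/8 s, in which the tool goes at most 62.5 mm and 10.7 degrees, less where a joint would pass 70% of its speed; a pose out of reach is approached as far as the arm can. A call with a number of a shift or a turn outside -1 to 1 is refused whole. A call with a gripper value outside its range is refused whole. The fingers move at their own pace and stop on an object; "squeeze" is the grip in N (left out, the last holds). Time passes only in rows, so rows that repeat a pose let the fingers close, or fill a call up. It gives the time, the measured TCP pose, the force, the opening and the grip force at its end, in the units of the state.
- bot.sense(): the state, without advancing time (a new reading comes with each control period).
- bot.grab_frame(name): name is "side" or "top"; returns (picture, depth): 480x640x3 uint8, blue, green, red; 480x640 float32, mm along the optical axis (not along the pixel's ray), 0 where there is no reading.
- bot.camera_params(name): a dict with "fx", "fy", "cx", "cy" (pixels), "R" (3x3) and "t" (3): a world point X has camera coordinates R X + t. Camera axes: x right, y down, z forward; pixel columns grow to the right and rows downward; lengths in mm; the calibration is good to about 2 mm. A picture is of the moment at which its call begins. camera_params takes no time and is no camera call.
- bot.sign_off(): hands the job in; it is judged then, once.
The state is a dict: "time_s": time; "qpos": joint angles; "dq": joint speeds; "effort": joint torques, N m; "eef_pos": TCP position; "ee_rot": TCP orientation; "wrist_force": force on the tool from outside, world axes, zero at the start; "ft_torque": the same for the moment, N m; "finger_gap": finger opening in mm; "finger_force": force on a finger pad.
Only numpy, scipy, OpenCV 4.12 (cv2) and the standard library are available. Lean on these libraries where they do the work, as an engineer would, in place of code of your own. Each camera call takes 0.05 s, during which the arm holds its last target. There are 200 camera calls.

## Task

Pick up the full upper dental cast, which lies teeth down on the bench mat (not the half-arch one), carry it over the things on the bench to the articulator and, front teeth over front teeth and lined up with the lower cast there, lower it gently until you feel the teeth just meet. Then raise it straight up until the teeth are about 5 mm apart and finish like that: still holding the cast in the gripper, level, lined up, at rest and touching nothing else, so that I can slide the bite wafer in between. Leave everything else on the bench where it is.

Things in the scene. Friction and masses are not known exactly. Their poses are not given: they have to be found in the camera images.
- upper_cast: full-arch upper dental cast of pale stone, 59 long x 60 wide x 34 mm high, 160 to 250 g, teeth down on the 3 mm mat. Origin: middle of the cast in the biting plane (plane of the tooth tips, 3 mm above the bench at the start); z up towards the flat base, -x towards the front teeth, y across. Below z = 13 mm are teeth and gums, inside the outline of the base; centre of mass within 5 mm of x = 0
- upper_base (a point): middle of the upper cast's flat top, 34 mm above its origin. The solid base is the upper 21 mm: upright parallel sides 60 mm apart (y = +-30 mm), flat from x = -12 to +21 mm, by which it is gripped; flat back at x = +26 mm; tapering to a blunt front 16 mm wide at x = -33 mm. Three short grooves mark the top: one in front, two behind
- upper_front (a point): midline of the upper front teeth, in the biting plane, 25 mm ahead of (-x from) the upper cast's origin
- half_cast: half-arch cast of the same stone, 60 mm long x 26 mm wide x 34 mm high, also lying teeth down on the mat; not wanted, leave it alone. Origin: middle of its biting plane
- lower_cast: full-arch lower dental cast of the same stone, teeth up, fixed on the articulator with plaster, 57 long x 56 mm wide. Origin: middle of the cast in its biting plane, 74 mm above the bench; z up, -x towards its front teeth, y across; it reaches 30 mm down. The casts are lined up when the upper cast's origin and axes lie on these (teeth just meeting, both biting planes flat) or straight above
- lower_front (a point): midline of the lower front teeth, in the biting plane, 25 mm ahead of (-x from) the lower cast's origin
- articulator: lower half of a dental articulator, fixed to the bench, the lower cast mounted in its middle; dark frame 175 x 128 mm. Origin: on the bench under the lower cast's origin, same axes. Two metal columns 101 mm high stand 68 mm behind (+x) and 54 mm to either side, each with a ball 35 mm from the middle; a round plate 37 mm high stands 82 mm ahead (-x). Its upper half lies at the back of the bench
- bite_wafer: flat horseshoe bite wafer, 4 mm thick, about 60 x 60 mm, on the mat; bystander. Origin: middle of its underside
- wax_knife: wax knife lying on the mat, 185 mm long, wooden handle 12 mm thick along x; bystander. Origin: under the handle, near its middle
- dropper_bottle: white dropper bottle, 42 mm across, 136 mm high, standing between mat and articulator; bystander. Origin: centre of its underside
- stone_jar: white jar with screw lid, 56 mm across, 85 mm high, standing between mat and articulator; bystander. Origin: centre of its underside
- bur_block: wooden block 75 x 46 x 30 mm with upright burs, 70 mm high in all, between mat and articulator; bystander. Origin: centre of its underside
- mixing_bowl: rubber mixing bowl, 124 mm across, 75 mm high, at the back; bystander. Origin: centre of its underside
- brush_pot: dark pot of brushes, 72 mm across, 165 mm high with the brushes, at the back; bystander. Origin: centre of its underside

How it is judged (in metres and radians):
On the way:
1. the upper cast, lined up and level, is lowered until its teeth touch the lower teeth (contact force between upper_cast and lower_cast above 0.3 N and horizontal distance between upper_cast and lower_cast below 0.006 m and horizontal distance between upper_front and lower_front below 0.008 m and angle between the x axis of upper_cast and the x axis of lower_cast, either way round below 0.12 rad and angle between upper_cast's own z axis and vertical below 0.1 rad), for 0.05 s.
At the end, for the whole second after the job is handed in: the gripper holds the upper cast at rest, 2 to 9 mm above the lower teeth, its middle within 6 mm and its front teeth within 8 mm sideways of the lower cast's, turned under 0.12 rad, tilted under 0.08 rad; cast and gripper touch nothing of the articulator (z of upper_cast in the frame of lower_cast between 0.002 and 0.009 m and horizontal distance between upper_cast and lower_cast below 0.006 m and horizontal distance between upper_front and lower_front below 0.008 m and angle between the x axis of upper_cast and the x axis of lower_cast, either way round below 0.12 rad and angle between upper_cast's own z axis and vertical below 0.08 rad and contact force between upper_cast and articulator below 0.05 N and contact force between upper_cast and the fingers above 1 N and contact force between each of the fingers, the arm and articulator below 0.5 N and linear speed of upper_cast below 0.01 m/s); the arm keeps its last pose, push and grip.
It fails at once if the teeth are knocked or pressed together with more than 60 N (contact force between upper_cast and articulator above 60 N).
It fails at once if another thing on the bench is shifted by more than 20 mm (distance of any of half_cast, bite_wafer, wax_knife, dropper_bottle, stone_jar, bur_block, mixing_bowl, brush_pot from where it was at the start of the episode above 0.02 m).
It also fails if it takes over 48 s, if anything falls off the work surface, if the arm or the gripper's body presses on something with over 40 N, if the wrist force passes 120 N, or if a joint passes its speed limit or range.

## Working session

There is one attempt and no reset: what is moved stays moved. The work goes in short steps, Python scripts to look and compute and a tool call to move; the robot and the scene stay as the last step left them, time stands still between calls to the robot, and variables do not carry over. Pictures are saved under pics/ and viewed, at most 10 in all, crops included, and the job is handed in when it is done.

Besides the shell and the picture viewer there is one more tool, called after ">>>" as a command line: name --argument value ..., lists and objects as JSON in quotes. servo_tool: Moves the arm, as the interface text tells. Scaled input: -1 to 1 covers 0.25 m each way for a shift and 90 degrees each way for a turn. Its arguments: {"type":"object","properties":{"rows":{"type":"array"},"squeeze":{"type":"number"}},"required":["rows"]}

```bash
ls; mkdir -p pics; python3 - <<'E'
from workcell import bot
import cv2,numpy as np
print(bot.sense())
for n in("top","side"):
    im,d=bot.grab_frame(n); cv2.imwrite(f"pics/{n}0.png",im); np.save(f"{n}0.npy",d)
    p=bot.camera_params(n); print(n,p, -np.array(p["R"]).T@np.array(p["t"]))
E
```

```text
pics
{'time_s': 0.0, 'qpos': array([-1.44018172,  0.33391478,  0.03986004,  1.46630701, -0.01338991,
        1.34329285, -0.05848985]), 'dq': array([-0.00089374,  0.00174794,  0.00090188, -0.00032203, -0.0009757 ,
        0.00206285,  0.00042664]), 'effort': array([ 4.41521934e-04, -6.58549333e+01,  1.36530239e+00, -4.05560160e+01,
        1.66322489e-02,  1.25224219e-02, -1.70423931e-05]), 'eef_pos': array([147.97616938, 632.39084976, 196.50112993]), 'ee_rot': array([-3.62256397e-05,  1.14650717e-01,  9.93405520e-01, -8.27329848e-04]), 'wrist_force': array([-0.46052666,  0.48014766, -0.36485378]), 'ft_torque': array([0.02018187, 0.01977188, 0.0188636 ]), 'finger_force': 0.0, 'finger_gap': 85.24008485833801}
top {'fx': 608.0488003594905, 'fy': 608.0488003594905, 'cx': 325.4736179047237, 'cy': 237.16962021049633, 'R': array([[ 1.99669728e-02, -9.99792250e-01,  4.09583357e-03],
       [-9.83862663e-01, -2.03770725e-02, -1.77761175e-01],
       [ 1.77807707e-01, -4.80385171e-04, -9.84065134e-01]]), 't': array([ 35.30141964, 609.18465691, 971.69187728])} [ 425.87487191   48.1742721  1064.3528897 ]
side {'fx': 497.0854043124036, 'fy': 497.0854043124036, 'cx': 325.47034963779885, 'cy': 238.7904580219625, 'R': array([[-0.98344683, -0.18079059,  0.01212843],
       [-0.13267428,  0.67288695, -0.72775043],
       [ 0.12340937, -0.71731298, -0.6857348 ]]), 't': array([ 612.71990494,  107.16042669, 1036.19797842])} [488.91834469 781.94540425 781.11172467]
```

View pics/top0.png

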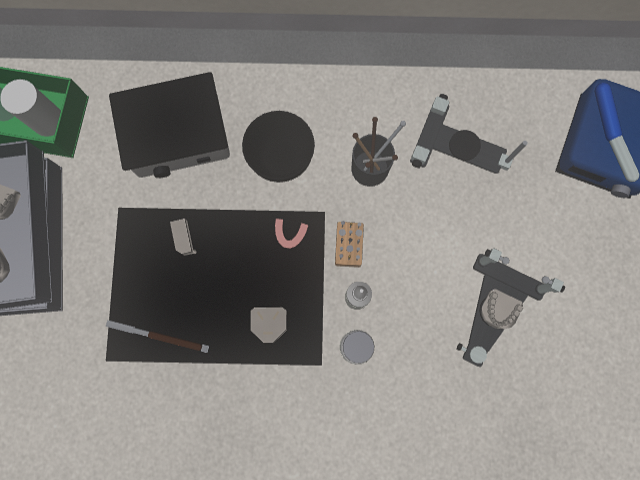

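View pics/side0.png

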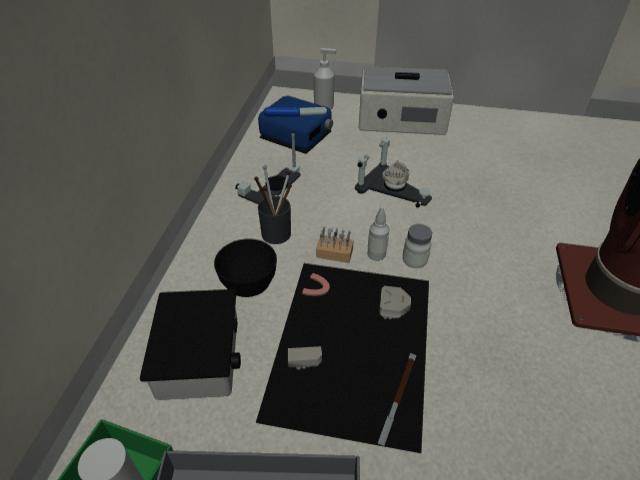

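The top view shows the upper cast at (268,324) with its blunt front pointing down, the half cast at (182,237), and the lower cast at (501,308) with its plate at (478,355) and column balls at (494,256) and (556,286). The dropper bottle (358,295), jar (357,347) and bur block (349,244) stand between the two. The side view shows the upper cast at (395,302) and the lower cast at (397,175).

```bash
cat > h.py <<'E'
import numpy as np,cv2
from workcell import bot
def cloud(n,d):
    p=bot.camera_params(n);v,u=np.mgrid[0:480,0:640]
    c=np.stack([(u-p["cx"])/p["fx"]*d,(v-p["cy"])/p["fy"]*d,d],-1)
    return (c-np.array(p["t"]))@np.array(p["R"])   # world
def pix(n,X):
    p=bot.camera_params(n);c=np.array(p["R"])@np.array(X,float)+p["t"]
    return c[0]/c[2]*p["fx"]+p["cx"],c[1]/c[2]*p["fy"]+p["cy"]
E
python3 - <<'E'
from h import *
im={n:cv2.imread(f"pics/{n}0.png") for n in("top","side")}
W={n:cloud(n,np.load(f"{n}0.npy")) for n in im}
def at(n,u,v): return W[n][v,u].round(0)
for k,(u,v) in dict(cast=(268,324),mat=(210,280),bench=(400,400),bottle=(360,291),jar=(357,347),plate=(478,355),block=(349,244),lower=(515,315)).items(): print(k,at("top",u,v))
for k,(u,v) in dict(cast=(397,297),mat=(350,350),bench=(480,350),plate=(424,195)).items(): print("side",k,at("side",u,v))
c0=W["top"][324,268]
for n in im:
    w=W[n]; ok=(np.hypot(*(w[...,:2]-c0[:2]).transpose(2,0,1))<50)&(abs(w[...,2]-37)<7)
    P=w[ok]; r=cv2.minAreaRect(P[:,:2].astype(np.float32)); print(n,ok.sum(),"z",np.median(P[:,2]),"rect",r, P[:,:2].mean(0))
    # back edge/sides: hull
    h=cv2.approxPolyDP(cv2.convexHull(P[:,:2].astype(np.float32)),4,True)[:,0].round(1); print(h.tolist())
    w2=W[n]; l0=W["top"][315,515]
    for name,lo,hi,R in(("teeth",64,80,45),("cols",85,115,110),("plate",30,42,110)):
        ok=(np.hypot(*(w2[...,:2]-l0[:2]).transpose(2,0,1))<R)&(w2[...,2]>lo)&(w2[...,2]<hi)
        m,lab,st,ce=cv2.connectedComponentsWithStats(ok.astype(np.uint8))
        for i in range(1,m):
            if st[i,4]>8: q=w2[lab==i]; print(n,name,st[i,4],q.mean(0).round(1),q.min(0).round(0),q.max(0).round(0))
a=cv2.resize(im["top"][285:365,225:315],None,fx=4,fy=4,interpolation=2)
b=cv2.resize(im["top"][240:370,450:570],None,fx=4,fy=4,interpolation=2)[:600]
cv2.imwrite("pics/c.png",np.hstack([np.pad(a,((0,520-a.shape[0]),(0,0),(0,0)))[:, :320],b]))
E
```

```text
cast [462. 141.  39.]
mat [537. 248.   3.]
bench [340. -84.   1.]
bottle [511.  -7. 133.]
jar [427.  -6.  84.]
plate [ 418. -211.   31.]
block [601.   7.  31.]
lower [ 483. -262.   72.]
side cast [456. 140.  39.]
side mat [530. 256.   6.]
side bench [294. 208.   3.]
side plate [ 417. -197.   35.]
top 1087 z 35.964795262430606 rect ((461.1690368652344, 141.94583129882812), (58.19419860839844, 59.37014389038086), 1.9254361391067505) [463.47325122 141.71725311]
[[491.0, 118.69999694824219], [488.29998779296875, 167.60000610351562], [483.1000061035156, 172.3000030517578], [451.5, 171.0], [432.1000061035156, 148.1999969482422], [432.3999938964844, 131.39999389648438], [452.70001220703125, 112.30000305175781], [484.0, 113.0]]
top teeth 320 [ 486.5 -243.2   70.6] [ 465. -274.   64.] [ 517. -220.   78.]
top cols 207 [ 574.4 -227.1   97.4] [ 563. -247.   86.] [ 586. -211.  105.]
top cols 220 [ 531.5 -318.4   97.4] [ 520. -335.   85.] [ 544. -300.  104.]
top plate 19 [ 574.3 -220.2   34.9] [ 569. -227.   30.] [ 582. -216.   40.]
top plate 26 [ 529.3 -317.3   34.8] [ 523. -323.   30.] [ 537. -3
[... 314 characters left out ...]
9.5, 170.1999969482422], [429.79998779296875, 149.5], [431.70001220703125, 132.3000030517578], [452.6000061035156, 112.9000015258789], [478.1000061035156, 113.0]]
side teeth 156 [ 485.3 -240.8   70.5] [ 464. -274.   64.] [ 516. -219.   77.]
side cols 78 [ 530.1 -314.    97.1] [ 519. -332.   86.] [ 543. -297.  104.]
side cols 88 [ 573.3 -223.1   96.6] [ 563. -243.   85.] [ 585. -210.  104.]
side plate 22 [ 529.5 -317.3   35.6] [ 523. -323.   30.] [ 536. -312.   42.]
side plate 21 [ 575.8 -219.6   36.3] [ 569. -223.   30.] [ 583. -216.   42.]
side plate 73 [ 490.9 -224.4   34.8] [ 465. -243.   30.] [ 515. -218.   42.]
side plate 78 [ 416.9 -207.9   37.1] [ 403. -224.   32.] [ 430. -194.   41.]
```

View pics/c.png

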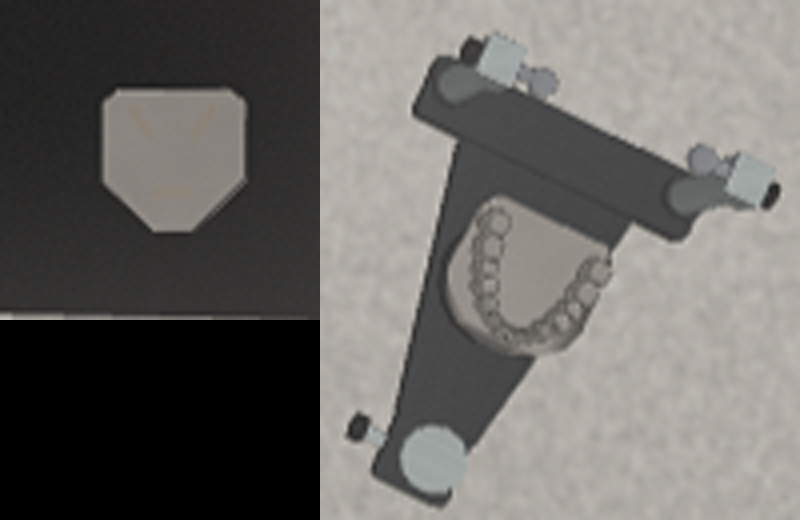

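The close crop shows the upper cast's grooves (one in front at the bottom, two behind) with its front towards world -x. The lower cast's front points at the plate, lower left. The measured heights agree with the text: cast top 36–37, plate about 36 and teeth about 72 mm.

```bash
cat >> h.py <<'E'
from scipy.spatial.transform import Rotation as R
def go(p,yaw=None,tilt=True):
    """normalised shift/turn from the measured pose to TCP p, tool down with tool y at world angle yaw (deg)"""
    s=bot.sense();q=s["ee_rot"];T=R.from_quat(q,scalar_first=True)
    sh=T.inv().apply(np.array(p,float)-s["eef_pos"])/250
    M=T.as_matrix();cur=np.degrees(np.arctan2(M[1,1],M[0,1]))
    out=[sh.round(4)]
    if yaw is not None:
        a=np.radians(yaw);y=np.array([np.cos(a),np.sin(a),0]);z=np.array([0,0,-1.])
        G=R.from_matrix(np.stack([np.cross(y,z),y,z],1))
        out.append((np.degrees((T.inv()*G).as_rotvec())/90).round(4))
    print("t",round(s["time_s"],2),"pos",s["eef_pos"].round(1),"yaw",round(cur,2),"gap",round(s["finger_gap"],1),"F",s["wrist_force"].round(2),"ff",round(s["finger_force"],1),"q",s["qpos"].round(2)); print("cmd",*out)
E
python3 - <<'E'
from h import *
go([307,388,197],92.5)
# cross-check poses by least squares template fit of the top mask outline
from scipy.optimize import minimize
poly=np.array([[-33,-8],[-12,-30],[21,-30],[26,-24],[26,24],[21,30],[-12,30],[-33,8]],np.float32)
for n in("top","side"):
    w=cloud(n,np.load(f"{n}0.npy"));ok=(np.hypot(w[...,0]-462,w[...,1]-142)<48)&(w[...,2]>31)
    P=w[ok][:,:2];hull=cv2.convexHull(P.astype(np.float32))
    def f(x):
        c,s=np.cos(x[2]),np.sin(x[2]);q=(poly@np.array([[c,s],[-s,c]])+x[:2]).astype(np.float32)
        return sum(cv2.pointPolygonTest(q,tuple(map(float,h)),True)**2 for h in hull[:,0])
    r=minimize(f,[464,142,.04],method="Nelder-Mead",options=dict(initial_simplex=[[464,142,.04],[468,142,.04],[464,146,.04],[464,142,.1]]));print(n,r.x,r.fun,len(hull),"yaw",np.degrees(r.x[2]))
E
```

```text
t 0.1 pos [148.  632.4 196.6] yaw 76.83 gap 85.5 F [ 0.85 -0.16 -0.29] ff 0.0 q [-1.44  0.33  0.04  1.47 -0.01  1.34 -0.06]
cmd [-8.422e-01 -8.072e-01 -4.000e-04] [-1.000e-03 -1.000e-04 -1.741e-01]
top [4.64409267e+02 1.41986434e+02 2.17704335e-02] 4.185596709076521 22 yaw 1.2473539555849877
side [4.62421631e+02 1.42794044e+02 1.20772099e-02] 8.35732465436723 23 yaw 0.6919731542462826
```

>>> servo_tool --rows '[[1,[-0.08,-0.08,0],[0,0,-0.02]],[1,[-0.17,-0.16,0],[0,0,-0.034]],[1,[-0.25,-0.24,0],[0,0,-0.05]],[1,[-0.34,-0.32,0],[0,0,-0.07]],[1,[-0.42,-0.4,0],[0,0,-0.086]],[1,[-0.51,-0.48,0],[0,0,-0.1]],[1,[-0.59,-0.57,0],[0,0,-0.12]],[1,[-0.68,-0.65,0],[0,0,-0.14]],[1,[-0.76,-0.73,0],[0,0,-0.155]],[1,[-0.85,-0.81,0],[0,0,-0.172]]]'

```text
time_s: 1.35
eef_pos: [309.1, 386.3, 197.1]
ee_rot: [-0.0, -0.021, 1.0, -0.0]
wrist_force: [0.6, -0.6, 0.6]
finger_gap: 85.3
finger_force: 0.0
```

```bash
python3 -c "
from h import *
go([467,142.4,130],92.5)"
```

```text
t 1.35 pos [309.1 386.3 197.1] yaw 92.37 gap 85.3 F [ 0.6  -0.57  0.64] ff 0.0 q [-1.16  0.01  0.17  1.84 -0.    1.29  0.63]
cmd [-0.5909 -1.0009  0.2688] [-0.0003 -0.0002 -0.0014]
```

>>> servo_tool --rows '[[1,[-0.06,-0.1,0],[0,0,0]],[1,[-0.12,-0.2,0],[0,0,0]],[1,[-0.18,-0.3,0],[0,0,0]],[1,[-0.24,-0.4,0.02],[0,0,0]],[1,[-0.3,-0.5,0.05],[0,0,0]],[1,[-0.36,-0.6,0.1],[0,0,0.007]],[1,[-0.42,-0.7,0.15],[0,0,0.007]],[1,[-0.48,-0.81,0.2],[0,0,0.007]],[1,[-0.54,-0.91,0.24],[0,0,0.007]],[1,[-0.589,-1.0,0.27],[0,0,0.007]]]'

```text
time_s: 2.6
eef_pos: [466.2, 142.3, 129.3]
ee_rot: [-0.0, -0.014, 1.0, -0.0]
wrist_force: [0.4, 0.1, 0.2]
finger_gap: 85.2
finger_force: 0.0
```

```bash
python3 -c "
from h import *
go([466.5,142.3,6],91.8)
a,d=bot.grab_frame('top');b,e=bot.grab_frame('side')
cv2.imwrite('pics/g1.png',np.hstack([cv2.resize(a[230:380,180:360],(400,333)),cv2.resize(b[180:330,320:500],(400,333))]))"
```

```text
t 2.6 pos [466.2 142.3 129.3] yaw 91.66 gap 85.2 F [0.38 0.1  0.24] ff 0.0 q [-0.85  0.04  0.48  1.96 -0.02  1.15  1.24]
cmd [-1.300e-03  4.000e-04  4.932e-01] [-0.0003 -0.0004 -0.0016]
```

View pics/g1.png

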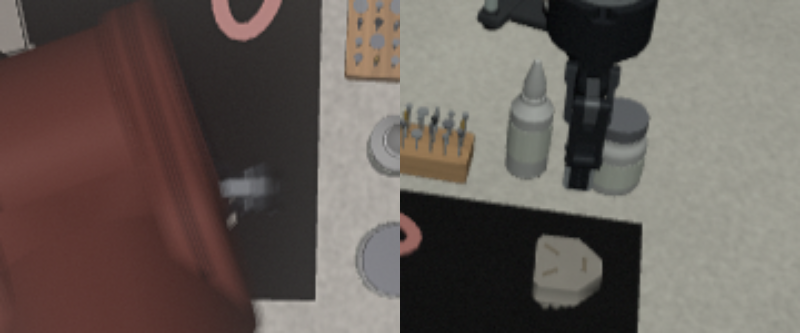

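The left half shows the top view blocked by the arm. In the right half the gripper stands over the cast at about crop (580,170), with the cast at (567,270) undisturbed, so I go down.

>>> servo_tool --rows '[[1,[0,0,0.06],[0,0,0]],[1,[0,0,0.13],[0,0,0]],[1,[0,0,0.2],[0,0,0]],[1,[0,0,0.27],[0,0,0]],[1,[0,0,0.33],[0,0,0]],[1,[0,0,0.38],[0,0,0]],[1,[0,0,0.42],[0,0,0]],[1,[0,0,0.45],[0,0,0]],[1,[0,0,0.475],[0,0,0]],[1,[0,0,0.488],[0,0,0]]]'

```text
time_s: 3.95
eef_pos: [466.1, 143.4, 7.7]
ee_rot: [-0.0, -0.015, 1.0, -0.0]
wrist_force: [-0.1, -0.2, 0.9]
finger_gap: 85.5
finger_force: 0.0
```

```bash
python3 -c "
from h import *
go([466.5,142.3,6.5],91.8)
b,e=bot.grab_frame('side')
cv2.imwrite('pics/g2.png',cv2.resize(b[230:350,330:480],(600,480)))"
```

```text
t 3.95 pos [466.1 143.4   7.7] yaw 91.68 gap 85.5 F [-0.08 -0.2   0.85] ff 0.0 q [-0.82  0.21  0.48  2.08 -0.13  0.88  1.33]
cmd [-0.0015 -0.0045  0.0047] [-0.     -0.     -0.0014]
```

View pics/g2.png

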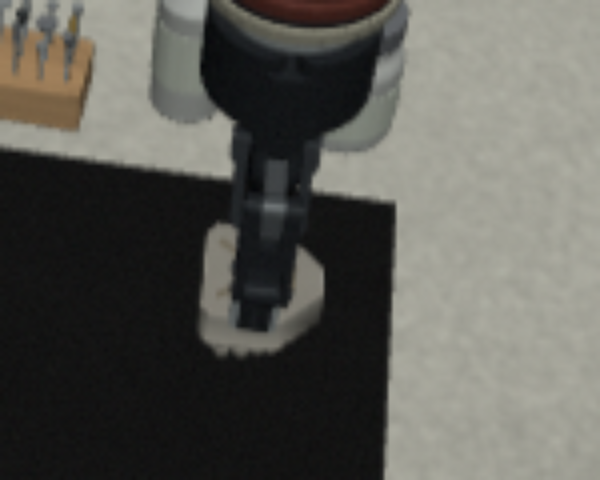

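The near finger stands beside the cast's flat side at crop (258,315), with the cast between the fingers. I close the gripper.

>>> servo_tool --rows '[[0.6,[0,0,0.005],[0,0,0]],[0.45,[0,0,0.005],[0,0,0]],[0.3,[0,0,0.005],[0,0,0]],[0,[0,0,0.005],[0,0,0]],[-0.5,[0,0,0.005],[0,0,0]],[-1,[0,0,0.005],[0,0,0]],[-1,[0,0,0.005],[0,0,0]],[-1,[0,0,0.005],[0,0,0]],[-1,[0,0,0.005],[0,0,0]],[-1,[0,0,0.005],[0,0,0]]]' --squeeze 60

```text
time_s: 5.25
eef_pos: [466.1, 143.4, 6.7]
ee_rot: [-0.0, -0.015, 1.0, -0.0]
wrist_force: [-0.5, 0.6, -0.1]
finger_gap: 0.1
finger_force: 0.0
```

>>> servo_tool --rows '[[-1,[0,0,-0.01],[0,0,0]],[-1,[0,0,-0.03],[0,0,0]],[-1,[0,0,-0.08],[0,0,0]],[-1,[0,0,-0.15],[0,0,0]],[-1,[0,0,-0.25],[0,0,0]],[-1,[0,0,-0.35],[0,0,0]],[-1,[0,0,-0.45],[0,0,0]],[-1,[0,0,-0.55],[0,0,0]],[-1,[0,0,-0.65],[0,0,0]],[-1,[0,0,-0.75],[0,0,0]]]'

```text
time_s: 6.5
eef_pos: [466.1, 143.2, 196.0]
ee_rot: [0.0, -0.014, 1.0, 0.0]
wrist_force: [0.5, -0.3, -0.6]
finger_gap: 0.1
finger_force: 0.0
```

```bash
python3 -c "
from h import *
go([479,-50,200],75)
b,e=bot.grab_frame('side');np.save('side2.npy',e)
cv2.imwrite('pics/g3.png',cv2.resize(b[80:330,310:510],(480,600)))"
```

```text
t 6.5 pos [466.1 143.2 196. ] yaw 91.66 gap 0.1 F [ 0.54 -0.3  -0.57] ff 0.0 q [-0.87 -0.02  0.48  1.87  0.01  1.29  1.21]
cmd [-0.0294 -0.774  -0.0165] [0.0003 0.0004 0.1851]
```

View pics/g3.png

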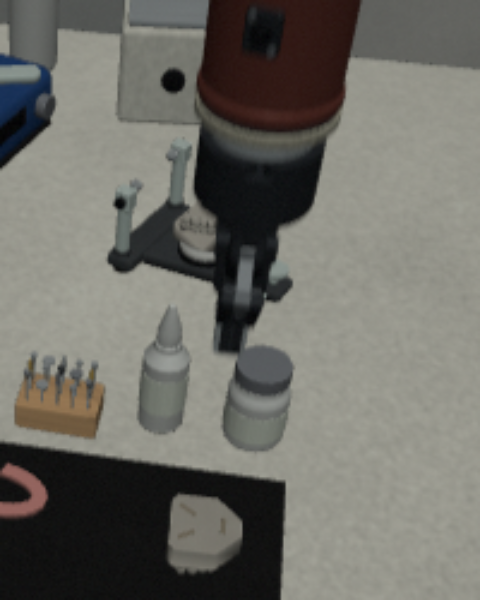

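The fingers closed on nothing (gap 0). The picture shows the cast still on the mat at crop (203,530) and the shut tips at (230,340). I check where the tips really are against the reported TCP.

```bash
python3 - <<'E'
from h import *
e=np.load("side2.npy");w=cloud("side",e)
print("tcp pix",pix("side",[466,143,196]),"crop",[(a-b)*2.4 for a,b in zip(pix("side",[466,143,196]),(310,80))])
for cu,cv in((222,345),(230,345),(238,345),(230,335),(235,320)): 
    u,v=310+round(cu/2.4),80+round(cv/2.4); print(cu,cv,w[v,u].round(1))
for n,ee in(("side",e),("side",np.load("side0.npy"))):
    w=cloud(n,ee);ok=(np.hypot(w[...,0]-462,w[...,1]-142)<48)&(w[...,2]>31)&(w[...,2]<45);P=w[ok];print(len(P),P.mean(0),cv2.minAreaRect(P[:,:2].astype(np.float32)))
    print(w[320:328,380:386,2].mean())
E
```

```text
tcp pix (np.float64(401.4539642698726), np.float64(238.16264391870294)) crop [np.float64(219.4895142476942), np.float64(379.59034540488705)]
222 345 [469.3 158.1 241.2]
230 345 [462.8 156.2 240.6]
238 345 [458.1 157.9 243. ]
230 335 [464.  158.1 250.8]
235 320 [463.4 176.5 281.2]
670 [462.00510787 144.81297089  36.8420648 ] ((459.2581481933594, 143.27261352539062), (58.30183410644531, 62.32789993286133), 2.348381519317627)
3.1672530111524497
666 [462.00631873 144.58417362  36.92066498] ((459.3810729980469, 142.62286376953125), (58.35676574707031, 60.86452102661133), 2.7133121490478516)
3.276735399401756
```

```bash
python3 - <<'E'
from h import *
w=cloud("side",np.load("side2.npy"))
ok=(abs(w[...,0]-466)<40)&(abs(w[...,1]-145)<40)&(w[...,2]>120)&(w[...,2]<330)
v,u=np.nonzero(ok)
for r in range(v.max(),v.max()-24,-2):
    q=w[r][ok[r]]; 
    if len(q): print(r,u[v==r].min(),u[v==r].max(),q.min(0).round(0),q.max(0).round(0))
print(pix("side",[466,157,196]),pix("side",[466,157,238]))
E
```

```text
226 403 410 [456. 148. 229.] [467. 151. 233.]
224 399 411 [454. 149. 233.] [474. 158. 243.]
222 399 412 [454. 149. 239.] [474. 157. 246.]
220 399 412 [454. 150. 242.] [475. 158. 251.]
218 399 412 [455. 147. 244.] [475. 159. 256.]
216 400 413 [453. 147. 250.] [474. 158. 260.]
214 400 415 [453. 151. 256.] [475. 178. 282.]
212 400 412 [457. 170. 276.] [476. 182. 287.]
210 400 400 [476. 170. 280.] [476. 170. 280.]
208 400 401 [475. 169. 283.] [477. 183. 295.]
206 400 401 [476. 154. 275.] [477. 174. 291.]
204 400 401 [476. 153. 278.] [477. 159. 283.]
(np.float64(400.86921214853345), np.float64(243.6858898458163)) (np.float64(403.83389343789776), np.float64(225.2814640440244))
```

```bash
python3 - <<'E'
from h import *
for z in (10,30,40,50,60,70): print(z,pix("side",[466,200,z]),pix("side",[466,188,z]))
w=cloud("side",np.load("side0.npy"))
E
```

```text
10 (np.float64(387.85551974375153), np.float64(329.7540911957001)) (np.float64(388.42424572704545), np.float64(324.7154277989122))
30 (np.float64(388.90553615164373), np.float64(323.3136012929375)) (np.float64(389.47294229319164), np.float64(318.2603734016054))
40 (np.float64(389.44224821247), np.float64(320.02156834710803)) (np.float64(390.0088716962965), np.float64(314.9615607976208))
50 (np.float64(389.9869965014675), np.float64(316.68024355592866)) (np.float64(390.55275090013004), np.float64(311.61381469103196))
60 (np.float64(390.5399628706084), np.float64(313.288511493219)) (np.float64(391.1047581135369), np.float64(308.2160381508252))
70 (np.float64(391.10133470040955), np.float64(309.84522282234263)) (np.float64(391.6650769119511), np.float64(304.76710121295696))
```

The shut tips are really about 35 mm above the reported TCP. They show at z≈231–235 against a reported 196, while x and y agree within 2 mm. That explains the miss, since the fingers closed at z≈45, above the cast. I reopen and go lower, checking as I go.

>>> servo_tool --rows '[[1,[0,0,0],[0,0,0]],[1,[0,0,0],[0,0,0]],[1,[0,0,0.05],[0,0,0]],[1,[0,0,0.15],[0,0,0]],[1,[0,0,0.27],[0,0,0]],[1,[0,0,0.4],[0,0,0]],[1,[0,0,0.52],[0,0,0]],[1,[0,0,0.64],[0,0,0]],[1,[0,0,0.71],[0,0,0]],[1,[0,0,0.75],[0,0,0]]]'

```text
time_s: 7.8
eef_pos: [464.8, 142.6, 4.7]
ee_rot: [-0.001, -0.015, 1.0, -0.001]
wrist_force: [0.2, 0.3, -0.1]
finger_gap: 85.2
finger_force: 0.0
```

>>> servo_tool --rows '[[1,[0,0,0.01],[0,0,0]],[1,[0,0,0.02],[0,0,0]],[1,[0,0,0.03],[0,0,0]],[1,[0,0,0.04],[0,0,0]],[1,[0,0,0.05],[0,0,0]],[1,[0,0,0.06],[0,0,0]],[1,[0,0,0.07],[0,0,0]],[1,[0,0,0.08],[0,0,0]],[1,[0,0,0.09],[0,0,0]],[1,[0,0,0.1],[0,0,0]]]'

```text
time_s: 9.05
eef_pos: [466.0, 143.4, -18.5]
ee_rot: [-0.0, -0.015, 1.0, -0.0]
wrist_force: [-0.1, -0.1, -0.1]
finger_gap: 85.9
finger_force: 0.0
```

```bash
python3 - <<'E'
from h import *
go([465,142.5,-31],91.8)
b,e=bot.grab_frame('side');np.save("side3.npy",e)
w=cloud("side",e)
ok=(abs(w[...,0]-466)<30)&(w[...,1]>179)&(w[...,1]<215)&(w[...,2]>7)&(w[...,2]<120)
v,u=np.nonzero(ok)
for r in range(v.max(),v.max()-20,-2):
    q=w[r][ok[r]]
    if len(q): print(r,u[v==r].min(),u[v==r].max(),q.min(0).round(0),q.max(0).round(0))
cv2.imwrite('pics/g4.png',cv2.resize(b[230:350,330:480],(600,480)))
E
```

```text
t 9.05 pos [466.  143.4 -18.5] yaw 91.68 gap 85.9 F [-0.12 -0.12 -0.13] ff 0.0 q [-0.81  0.26  0.47  2.09 -0.16  0.82  1.35]
cmd [ 0.0042 -0.0036  0.05  ] [-0.     -0.     -0.0013]
335 387 387 [466. 210.   7.] [466. 210.   7.]
333 376 378 [484. 210.   8.] [487. 210.   8.]
331 388 388 [465. 201.   7.] [465. 201.   7.]
321 392 396 [453. 192.  30.] [461. 199.  38.]
319 386 397 [452. 193.  33.] [472. 199.  43.]
317 386 397 [453. 191.  39.] [473. 202.  53.]
```

View pics/g4.png

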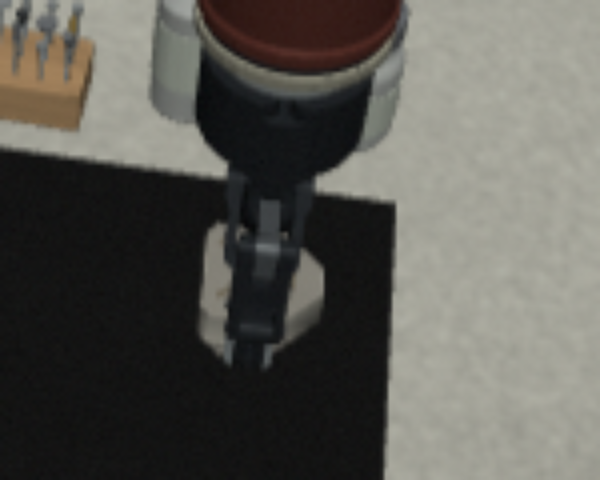

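The near finger's tip is now at crop (248,365), measured at z≈30 with the fingers open, beside the cast. It needs another 14 mm or so.

>>> servo_tool --rows '[[1,[0.002,-0.003,0.015],[0,0,0]],[1,[0.004,-0.003,0.03],[0,0,0]],[1,[0.004,-0.003,0.045],[0,0,0]],[1,[0.004,-0.003,0.056],[0,0,0]],[1,[0.004,-0.003,0.056],[0,0,0]],[0.5,[0.004,-0.003,0.056],[0,0,0]],[0,[0.004,-0.003,0.056],[0,0,0]],[-1,[0.004,-0.003,0.056],[0,0,0]],[-1,[0.004,-0.003,0.056],[0,0,0]],[-1,[0.004,-0.003,0.056],[0,0,0]]]' --squeeze 60

```text
time_s: 10.35
eef_pos: [465.7, 143.0, -31.9]
ee_rot: [0.001, -0.015, 1.0, 0.0]
wrist_force: [2.9, 1.5, 4.5]
finger_gap: 59.4
finger_force: 63.9
```

Gripped at 59.4 mm, which fits the 60 mm base. I lift.

>>> servo_tool --rows '[[-1,[0,0,-0.02],[0,0,0]],[-1,[0,0,-0.06],[0,0,0]],[-1,[0,0,-0.12],[0,0,0]],[-1,[0,0,-0.2],[0,0,0]],[-1,[0,0,-0.3],[0,0,0]],[-1,[0,0,-0.4],[0,0,0]],[-1,[0,0,-0.5],[0,0,0]],[-1,[0,0,-0.6],[0,0,0]],[-1,[0,0,-0.68],[0,0,0]],[-1,[0,0,-0.72],[0,0,0]]]'

```text
time_s: 11.6
eef_pos: [465.4, 142.6, 149.4]
ee_rot: [0.001, -0.015, 1.0, 0.001]
wrist_force: [-0.0, -0.2, -2.4]
finger_gap: 59.1
finger_force: 64.8
```

```bash
python3 - <<'E'
from h import *
go([479,-50,148],78)
b,e=bot.grab_frame('side');np.save("side4.npy",e)
w=cloud("side",e)
z0=193
ok=(abs(w[...,0]-464)<50)&(abs(w[...,1]-142)<50)&(w[...,2]>150)&(w[...,2]<225)
print("lifted pts",ok.sum(),w[ok].min(0),w[ok].max(0))
ok=(abs(w[...,0]-464)<40)&(abs(w[...,1]-142)<25)&(w[...,2]>30)&(w[...,2]<45);print("left on mat",ok.sum())
E
```

```text
t 11.6 pos [465.4 142.6 149.4] yaw 91.66 gap 59.1 F [-0.04 -0.23 -2.39] ff 64.8 q [-0.87  0.02  0.5   1.94 -0.01  1.19  1.23]
cmd [-0.0319 -0.7717  0.0048] [0.0008 0.0009 0.1518]
lifted pts 623 [430.14905369 112.28846846 184.17323677] [489.79949402 188.03633394 221.79982046]
left on mat 0
```

>>> servo_tool --rows '[[-1,[0,-0.04,0],[0,0,0.01]],[-1,[0,-0.1,0],[0,0,0.02]],[-1,[0,-0.18,0],[0,0,0.04]],[-1,[-0.01,-0.27,0],[0,0,0.055]],[-1,[-0.01,-0.36,0],[0,0,0.07]],[-1,[-0.02,-0.45,0],[0,0,0.09]],[-1,[-0.02,-0.54,0],[0,0,0.105]],[-1,[-0.03,-0.62,0],[0,0,0.12]],[-1,[-0.03,-0.7,0],[0,0,0.14]],[-1,[-0.03,-0.77,0],[0,0,0.152]]]'

```text
time_s: 12.9
eef_pos: [478.2, -50.8, 147.7]
ee_rot: [-0.0, 0.105, 0.994, -0.0]
wrist_force: [-0.1, 0.6, -3.5]
finger_gap: 58.9
finger_force: 64.8
```

```bash
python3 -c "
from h import *
go([493,-243.5,130],64.9)"
```

```text
t 12.9 pos [478.2 -50.8 147.7] yaw 77.9 gap 58.9 F [-0.14  0.62 -3.47] ff 64.8 q [-0.67 -0.    0.7   1.96  0.    1.18  1.38]
cmd [-0.2192 -0.7411  0.0708] [-1.000e-04 -0.000e+00  1.444e-01]
```

>>> servo_tool --rows '[[-1,[-0.01,-0.04,0],[0,0,0.01]],[-1,[-0.03,-0.11,0],[0,0,0.02]],[-1,[-0.05,-0.19,0],[0,0,0.04]],[-1,[-0.08,-0.28,0.01],[0,0,0.055]],[-1,[-0.11,-0.37,0.02],[0,0,0.07]],[-1,[-0.14,-0.46,0.03],[0,0,0.09]],[-1,[-0.16,-0.55,0.04],[0,0,0.105]],[-1,[-0.19,-0.64,0.06],[0,0,0.12]],[-1,[-0.21,-0.71,0.07],[0,0,0.14]],[-1,[-0.22,-0.741,0.07],[0,0,0.145]]]'

```text
time_s: 14.15
eef_pos: [493.1, -243.7, 130.0]
ee_rot: [-0.0, 0.218, 0.976, -0.0]
wrist_force: [-0.2, -0.1, -1.4]
finger_gap: 58.8
finger_force: 64.8
```

```bash
python3 - <<'E'
from h import *
go([493,-243.5,75],64.9)
F={}
for n in("top","side"):
    b,e=bot.grab_frame(n);np.save(n+"5.npy",e);F[n]=b;cv2.imwrite(f"pics/{n}5.png",b)
s=bot.sense();P=s["eef_pos"]
for n in F:
    w=cloud(n,np.load(n+"5.npy"));ok=(np.hypot(w[...,0]-P[0],w[...,1]-P[1])<48)&(w[...,2]>P[2]+25)&(w[...,2]<P[2]+75)
    q=w[ok];print(n,ok.sum(),q.min(0).round(0),q.max(0).round(0),"tool->world",pix(n,P+[0,0,35]))
a=cv2.resize(F["top"][230:380,430:590],(400,375));c=cv2.resize(F["side"][90:220,320:460],(400,371))
cv2.imwrite("pics/g5.png",np.hstack([a[:371],c]))
E
```

```text
t 14.15 pos [ 493.1 -243.7  130. ] yaw 64.8 gap 58.8 F [-0.21 -0.09 -1.45] ff 64.8 q [-0.38  0.23  0.88  1.83 -0.19  1.17  1.69]
cmd [0.0007 0.0007 0.2202] [-0.0006 -0.0002 -0.0011]
top 601 [ 459. -255.  168.] [ 510. -201.  205.] tool->world (np.float64(521.2606672235021), np.float64(304.506858735837))
side 498 [ 458. -277.  165.] [ 524. -198.  205.] tool->world (np.float64(399.91117583321534), np.float64(134.88306230742552))
```

View pics/g5.png

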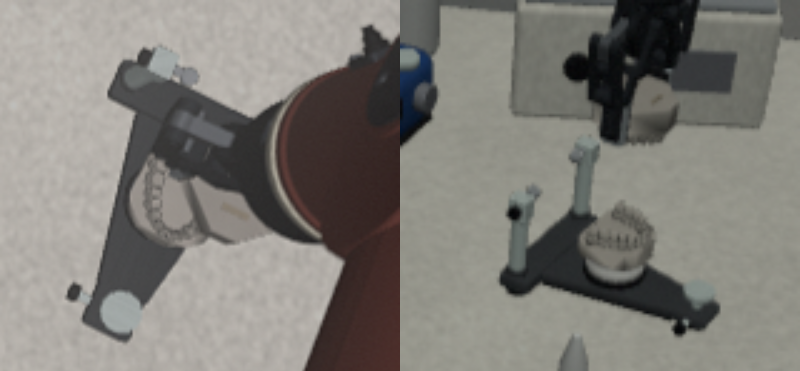

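The left half shows the cast held above the lower cast, its front at crop (230,225) pointing towards the plate at (120,310). In the right half it hangs level over the lower cast. Next I measure the sideways offset in the articulator's frame.

```bash
python3 - <<'E'
from h import *
from scipy.optimize import minimize
poly=np.array([[-33,-8],[-12,-30],[21,-30],[26,-24],[26,24],[21,30],[-12,30],[-33,8]],np.float32)
P=bot.sense()["eef_pos"];yaw=np.radians(64.8-90)
def rot(a):return np.array([[np.cos(a),np.sin(a)],[-np.sin(a),np.cos(a)]])
for n in("top","side"):
    im=cv2.imread(f"pics/{n}5.png").astype(int);e=np.load(n+"5.npy");w=cloud(n,e)
    stone=(im[...,2]>im[...,0]+6)&(im.sum(-1)>270)&(im[...,2]<im[...,0]+60)
    ok=stone&(np.hypot(w[...,0]-P[0],w[...,1]-P[1])<55)&(w[...,2]>P[2]+25)&(w[...,2]<P[2]+80)
    q=w[ok];l=(q[:,:2]-P[:2])@rot(yaw).T   # local in tool-aligned cast axes, relative to TCP
    l=(q[:,:2]-P[:2])@np.array([[np.cos(yaw),-np.sin(yaw)],[np.sin(yaw),np.cos(yaw)]])
    print(n,ok.sum(),"z",np.percentile(q[:,2],[1,50,99]).round(1),"local x",np.percentile(l[:,0],[0,1,3,97,100]).round(1),"y",np.percentile(l[:,1],[0,1,99,100]).round(1))
    f=l[l[:,0]<l[:,0].min()+4];print("  front strip y",f[:,1].min().round(1),f[:,1].max().round(1))
    top=q[:,2]>np.percentile(q[:,2],99)-8;lt=l[top];f=lt[lt[:,0]<lt[:,0].min()+3];print("  top-face minx",lt[:,0].min().round(1),"front y",f[:,1].min().round(1),f[:,1].max().round(1))
    # articulator, in initial frame clouds
    w0=cloud(n,np.load(n+"0.npy"));i0=cv2.imread(f"pics/{n}0.png").astype(int)
    s0=(i0[...,2]>i0[...,0]+6)&(i0.sum(-1)>200)
    for O in([492.,-244.2],):
        L=(w0[...,:2]-O)@np.array([[np.cos(yaw),-np.sin(yaw)],[np.sin(yaw),np.cos(yaw)]])
        m=(abs(L[...,0])<45)&(abs(L[...,1])<45)&(w0[...,2]>48)
        print("  lower cast local x",np.percentile(L[m][:,0],[1,99]).round(1),"y",np.percentile(L[m][:,1],[1,99]).round(1))
        t=m&(w0[...,2]>68);print("  teeth x",np.percentile(L[t][:,0],[1,99]).round(1),"y",np.percentile(L[t][:,1],[1,99]).round(1),"z99",np.percentile(w0[t][:,2],99))
        for nm,m in(("plate",(abs(L[...,0]+82)<16)&(abs(L[...,1])<16)&(w0[...,2]>31)&(w0[...,2]<43)),("colL",(abs(L[...,0]-68)<15)&(abs(L[...,1]-54)<30)&(w0[...,2]>85)),("colR",(abs(L[...,0]-68)<15)&(abs(L[...,1]+54)<30)&(w0[...,2]>85))):
            q=L[m];print("  ",nm,len(q),np.percentile(q,2,axis=0).round(1),np.percentile(q,98,axis=0).round(1),np.median(q,axis=0).round(1))
E
```

```text
top 472 z [177.7 197.4 201. ] local x [-34.2 -33.8 -33.2 -10.2  -7.8] y [-23.  -19.9  29.1  29.9]
  front strip y -11.0 10.7
  top-face minx -34.1 front y -9.3 9.5
  lower cast local x [-29.   26.1] y [-26.6  27.6]
  teeth x [-24.7  17.6] y [-25.3  26.2] z99 76.93702402642835
   plate 223 [-93.6 -13.1] [-69.3  12.3] [-81.5  -0.4]
   colL 222 [59.9 31.5] [76.9 67.1] [67.6 53. ]
   colR 220 [ 59.3 -66.9] [ 76.4 -31.4] [ 67.5 -51.1]
side 190 z [174.4 198.9 202.1] local x [-35.2 -35.  -33.8  15.8  18.1] y [-30.2 -27.9  29.9  30.5]
  front strip y -8.7 12.5
  top-face minx -35.2 front y -8.7 12.5
  lower cast local x [-31.3  24.5] y [-25.1  30. ]
  teeth x [-28.2  15.6] y [-25.1  26.4] z99 77.15599635395051
   plate 78 [-96. -13.] [-71.   12.5] [-83.6   0.4]
   colL 95 [57.6 33.9] [74.8 68.2] [64.5 57.5]
   colR 78 [ 57.  -61.9] [ 74.2 -30.5] [ 64.2 -47.5]
```

In the top-camera frame the articulator origin is at about (492.0, -244.2), with plate and columns at -81.5 and +68 as specified. The held cast's origin is about 1 mm ahead of the TCP, so I only need a 1 mm sideways correction. Contact is expected at TCP z≈39.

>>> servo_tool --rows '[[-1,[0,-0.0035,0.02],[0,0,-0.001]],[-1,[0,-0.0035,0.05],[0,0,-0.001]],[-1,[0,-0.0035,0.09],[0,0,-0.001]],[-1,[0,-0.0035,0.14],[0,0,-0.001]],[-1,[0,-0.0035,0.19],[0,0,-0.001]],[-1,[0,-0.0035,0.23],[0,0,-0.001]],[-1,[0,-0.0035,0.27],[0,0,-0.001]],[-1,[0,-0.0035,0.3],[0,0,-0.001]],[-1,[0,-0.0035,0.315],[0,0,-0.001]],[-1,[0,-0.0035,0.32],[0,0,-0.001]]]'

```text
time_s: 15.5
eef_pos: [493.2, -243.0, 50.1]
ee_rot: [0.0, 0.216, 0.976, -0.0]
wrist_force: [0.1, -0.2, -1.9]
finger_gap: 59.5
finger_force: 64.8
```

```bash
python3 - <<'E'
from h import *
go([492.9,-244.6,41],64.8)
F={n:bot.grab_frame(n)[0] for n in("top","side")}
a=cv2.resize(F["top"][240:370,450:570],(360,390),interpolation=2);c=cv2.resize(F["side"][120:220,345:445],(390,390),interpolation=2)
cv2.imwrite("pics/g6.png",np.hstack([a,c]))
E
```

```text
t 15.5 pos [ 493.2 -243.    50.1] yaw 65.04 gap 59.5 F [ 0.12 -0.24 -1.93] ff 64.8 q [-0.33  0.34  0.83  1.91 -0.29  1.02  1.77]
cmd [-0.0016 -0.0061  0.0365] [-0.0001  0.      0.0026]
```

View pics/g6.png

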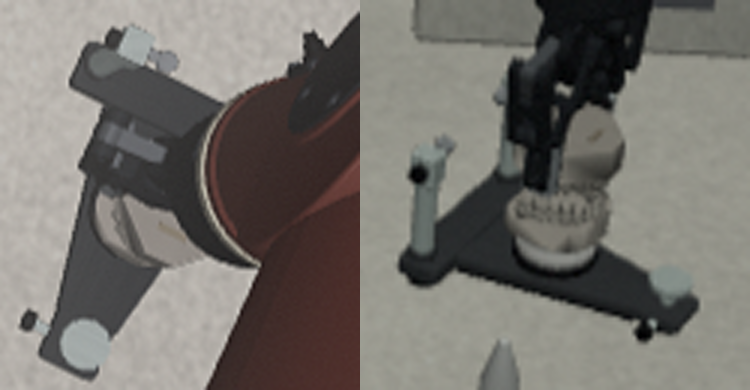

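The cast hangs lined up about 10 mm above the lower teeth, its front at crop (590,185) over theirs in the side view. I continue in small steps.

>>> servo_tool --rows '[[-1,[0,-0.002,0.003],[0,0,0.001]],[-1,[-0.001,-0.004,0.006],[0,0,0.002]],[-1,[-0.001,-0.006,0.009],[0,0,0.002]],[-1,[-0.001,-0.006,0.012],[0,0,0.002]],[-1,[-0.001,-0.006,0.015],[0,0,0.002]],[-1,[-0.001,-0.006,0.018],[0,0,0.002]],[-1,[-0.001,-0.006,0.021],[0,0,0.002]],[-1,[-0.001,-0.006,0.024],[0,0,0.002]],[-1,[-0.001,-0.006,0.026],[0,0,0.002]],[-1,[-0.001,-0.006,0.028],[0,0,0.002]]]'

```text
time_s: 16.85
eef_pos: [492.7, -244.4, 43.2]
ee_rot: [0.0, 0.218, 0.976, -0.0]
wrist_force: [0.3, 0.2, -2.3]
finger_gap: 59.0
finger_force: 64.8
```

>>> servo_tool --rows '[[-1,[0,0,0.001],[0,0,0]],[-1,[0,0,0.002],[0,0,0]],[-1,[0,0,0.003],[0,0,0]],[-1,[0,0,0.004],[0,0,0]],[-1,[0,0,0.005],[0,0,0]],[-1,[0,0,0.006],[0,0,0]],[-1,[0,0,0.006],[0,0,0]],[-1,[0,0,0.006],[0,0,0]],[-1,[0,0,0.006],[0,0,0]],[-1,[0,0,0.006],[0,0,0]]]'

```text
time_s: 18.1
eef_pos: [492.7, -244.4, 41.7]
ee_rot: [0.0, 0.218, 0.976, -0.0]
wrist_force: [0.6, -1.1, -2.7]
finger_gap: 58.8
finger_force: 64.8
```

>>> servo_tool --rows '[[-1,[0,0,0.001],[0,0,0]],[-1,[0,0,0.002],[0,0,0]],[-1,[0,0,0.003],[0,0,0]],[-1,[0,0,0.004],[0,0,0]],[-1,[0,0,0.005],[0,0,0]],[-1,[0,0,0.006],[0,0,0]],[-1,[0,0,0.006],[0,0,0]],[-1,[0,0,0.006],[0,0,0]],[-1,[0,0,0.006],[0,0,0]],[-1,[0,0,0.006],[0,0,0]]]'

```text
time_s: 19.35
eef_pos: [492.8, -244.4, 40.2]
ee_rot: [0.0, 0.218, 0.976, -0.0]
wrist_force: [0.2, 0.5, -1.8]
finger_gap: 59.2
finger_force: 64.8
```

>>> servo_tool --rows '[[-1,[0,0,0.001],[0,0,0]],[-1,[0,0,0.002],[0,0,0]],[-1,[0,0,0.003],[0,0,0]],[-1,[0,0,0.004],[0,0,0]],[-1,[0,0,0.004],[0,0,0]],[-1,[0,0,0.004],[0,0,0]],[-1,[0,0,0.004],[0,0,0]],[-1,[0,0,0.004],[0,0,0]],[-1,[0,0,0.004],[0,0,0]],[-1,[0,0,0.004],[0,0,0]]]'

```text
time_s: 20.6
eef_pos: [492.7, -244.4, 39.2]
ee_rot: [0.0, 0.218, 0.976, -0.0]
wrist_force: [-0.9, -0.3, 0.8]
finger_gap: 59.1
finger_force: 64.9
```

>>> servo_tool --rows '[[-1,[0,0,0.001],[0,0,0]],[-1,[0,0,0.002],[0,0,0]],[-1,[0,0,0.002],[0,0,0]],[-1,[0,0,0.002],[0,0,0]],[-1,[0,0,0.002],[0,0,0]],[-1,[0,0,0.002],[0,0,0]],[-1,[0,0,0.002],[0,0,0]],[-1,[0,0,0.002],[0,0,0]],[-1,[0,0,0.002],[0,0,0]],[-1,[0,0,0.002],[0,0,0]]]'

```text
time_s: 21.85
eef_pos: [492.9, -244.4, 39.0]
ee_rot: [0.0, 0.218, 0.976, 0.0]
wrist_force: [-1.8, 1.7, 7.1]
finger_gap: 59.1
finger_force: 65.8
```

The teeth clearly meet: about 9 N of contact at TCP z 39, as predicted. I raise straight up about 5 mm.

>>> servo_tool --rows '[[-1,[0,0,-0.003],[0,0,0]],[-1,[0,0,-0.006],[0,0,0]],[-1,[0,0,-0.009],[0,0,0]],[-1,[0,0,-0.012],[0,0,0]],[-1,[0,0,-0.015],[0,0,0]],[-1,[0,0,-0.018],[0,0,0]],[-1,[0,0,-0.021],[0,0,0]],[-1,[0,0,-0.022],[0,0,0]],[-1,[0,0,-0.022],[0,0,0]],[-1,[0,0,-0.022],[0,0,0]]]'

```text
time_s: 23.1
eef_pos: [492.8, -244.4, 44.2]
ee_rot: [0.0, 0.218, 0.976, -0.0]
wrist_force: [-0.1, 1.1, -1.2]
finger_gap: 59.1
finger_force: 65.0
```

```bash
python3 - <<'E'
from h import *
go([492.9,-244.6,44.2],64.8)
P=bot.sense()["eef_pos"];yaw=np.radians(-25.2);O=np.array([492.,-244.2])
for n in("top","side"):
    im,e=bot.grab_frame(n);im=im.astype(int);w=cloud(n,e)
    l=(w[...,:2]-O)@np.array([[np.cos(yaw),-np.sin(yaw)],[np.sin(yaw),np.cos(yaw)]])
    ok=(im[...,2]>im[...,0]+6)&(im.sum(-1)>270)&(np.abs(l).max(-1)<45)&(w[...,2]>95)&(w[...,2]<125)
    q=l[ok];f=q[q[:,0]<q[:,0].min()+3];print(n,ok.sum(),"z",np.percentile(w[ok][:,2],[50,95]),"front x",np.percentile(q[:,0],[0,1]).round(1),"front y",f[:,1].min().round(1),f[:,1].max().round(1))
    if n=="side": cv2.imwrite("pics/g7.png",cv2.resize(im[120:220,345:445].astype(np.uint8),(500,500),interpolation=2))
E
```

```text
t 23.1 pos [ 492.8 -244.4   44.2] yaw 64.86 gap 59.1 F [-0.13  1.06 -1.2 ] ff 65.0 q [-0.32  0.35  0.83  1.92 -0.3   1.01  1.78]
cmd [-0.0008 -0.0003 -0.    ] [-0.      0.      0.0007]
top 332 z [111.56864384 114.68251566] front x [-33.  -32.7] front y -9.1 11.3
side 173 z [112.99774408 115.28282123] front x [-34.1 -34. ] front y -7.2 11.5
```

View pics/g7.png

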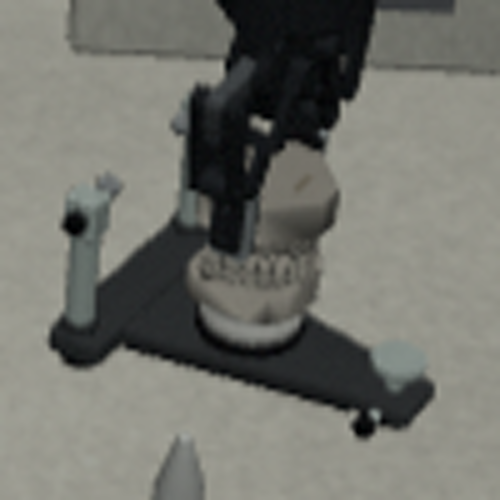

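The picture shows the cast level at crop (295,190), lined up just above the lower teeth at (260,265). Measured position is front at -33 mm, y within about 1 mm, and top at 113 mm, which is 74 + 34 + 5. I hand in the job.

```bash
python3 -c "
from workcell import bot
print(bot.sign_off())"
```

```text
the job is handed in; nothing more can be done
None
```

I handed the job in with the upper cast still gripped, level and at rest about 5 mm above the lower teeth, lined up within about 1–2 mm by camera, after a gentle tooth contact of about 9 N; the first grasp closed above the cast because the real fingertips sit about 35 mm above the reported TCP, and lowering by that amount fixed it.

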